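# Seat the bed plate and present the spare printing plate

### The job

Get the pad printer's plate change ready: first press the raised edge of the backing plate down so that it sits level on its bed, then lift the case's flap until it stands open past upright and stays there. Draw the wide printing plate out of the case, leaving the narrow spacer inside and the things around undisturbed, and finish while holding it, hanging upright and still, about 10 cm above the middle of the bed; do not put it down or let go.

Things in the scene. Friction and masses are not known exactly. Their poses are not given: they have to be found in the camera images.
- bed: fixed grey block 150 (x) x 120 (y) x 30 mm high, on the work surface; origin at the centre of its underside, z up. The aluminium backing plate lies on it.
- bed_top (a point): fixed point over the middle of the bed, 36 mm above the work surface: the centre of the backing plate's top face once that lies level
- backing (a joint): tilt (rad) of the backing plate, aluminium, 120 x 90 x 6 mm, centred on the bed. It turns about its edge at the bed's +x side (60 mm from the middle); its -x edge starts 0.12 to 0.2 rad (14 to 24 mm) up; 0 = level, flat on the bed, its stop. Snug pins hold it at any tilt; about 6 N down near the raised edge moves it, and it stays where pressed.
- backing_edge (a point): point on top of the backing plate, 10 mm in from its raised edge, midway along that edge: where to press down; moves with the plate
- case: fixed grey open-topped case, outside 170 (x) x 124 (y) x 80 mm high, walls and floor 6 mm, covered by the flap; origin at the centre of its underside, z up. Inside are two slots 74 mm apart (37 mm to either side of the middle in the case's x), each between two black ribs along the case's y, 20 mm high on the floor, 14 mm apart.
- flap (a joint): opening angle (rad) of the case's flap, an aluminium sheet 170 x 126 x 4 mm: 0 = shut, 1.57 = upright, stops at 2.0. A stiff hinge keeps it where it is left; about 3 N at the bar moves it.
- flap_hinge (a point): middle of the flap's hinge line, on the case's top +y edge, 80 mm above the work surface; the hinge line runs along the case's x
- flap_bar (a point): middle of the flap's round bar, 10 mm thick, parallel to the hinge line, 161 mm from it; shut, it is 83 mm above the work surface, 37 mm outside the case's -y wall. Two arms (92 mm clear between) join it to the flap; 30 mm gap between bar and flap. It swings up and over to the case's +y. It can be pinched from above and turns between the pads, or be lifted from beneath.
- plate: the wide printing plate, steel, loose, about 0.4 kg: 10 (x) x 90 (y) x 60 mm high, etched squares on one face; stands upright on the case's inner floor in one of the two slots, its wide faces along the case's y; origin at the centre of its underside, z up along its height
- plate_top (a point): middle of the wide printing plate's top edge, 60 mm above its origin; in the case it is 66 mm above the work surface, so 14 mm below the case's rim; pinch the 10 mm thickness here from above
- spacer: the narrow spacer, plain steel, loose: 10 (x) x 45 (y) x 60 mm high, stands in the other slot; origin at the centre of its underside; stays in the case
- ink_jar: ink jar 60 mm across, 75 mm high, loose, off to the side of the bed; origin at the centre of its underside; leave alone
- tape: roll of paper tape, 80 mm across, 20 mm high, lying beyond the case and bed; origin at the centre of its underside; leave alone
- driver: screwdriver lying flat on the work surface on the +y side of the case, roughly along world x; leave alone
There are look-alikes about, which are no part of the job. There is more than one size of the bed; the job needs the smallest.

How it is judged:
By the outcome, as a careful person would: the job done as asked, in the order asked, and still so for the second after the job is handed in, while the arm keeps its last pose, push and grip.
It also fails if it takes over 67 s, if anything falls off the work surface, if the arm or the gripper's body presses on something with over 40 N, if the wrist force passes 120 N, or if a joint passes its speed limit or range.

### The arm

A 6-joint arm with a two-finger parallel gripper is mounted at the origin on the work surface. World frame = base frame: x ahead of the robot, y to its left, z up, the work surface at z = 0. Lengths are in m, angles in rad, forces in N, time in s.
With the tool pointing down it reaches from about 0.3 to 0.75 m from the base axis. Payload 8.5 kg.
Tool frame: the origin (TCP) lies on the centre line of the jaws, within the pads' length; the fingertips stand nose_length ahead of it and the grasp point (between the pads) is the TCP (nose_length is the distance from the TCP to the fingertips, in m); z points along the fingers, y is the line along which they close (so a half turn about z gives the same grasp; the last joint's range is limited). The gripper opens to 88 mm and grips with 3 to 60 N. Pads are 18 mm wide; open, the fingers measure 123 mm over their backs; the gripper's body (75 mm by 187 mm) begins 45 mm behind the grasp point.
Start: joints at [-1.35, 0.381, 1.297, -0, 1.464, -0.215], TCP at [0.232, -0.499, 0.258] pointing down, gripper open.
Joint ranges: [-3.11, 3.11], [-0.89, 2.33], [0.22, 2.48], [-1.42, 4.56], [0.17, 2.85], [-2.88, 2.88]. Speed limits (rad/s): [2.39, 2.39, 3.14, 3.14, 3.14, 3.14].

### API

Orientations are given as [roll, pitch, yaw] about the fixed x, y, z axes, in that order (R = Rz(yaw) Ry(pitch) Rx(roll)).
In Python, from workcell import state, capture, close_job, find_in, mark_of, nose_length gives the robot as it stands.
- The arm moves only by the shell command python3 -m creep 'ROWS' [FORCE]. ROWS is a JSON object of lists of equal length, an entry for each row: "translation": the shift along the tool's x, y, z in cm, a list of three; "twist": the turn, a rotation vector about the tool's x, y, z in rad, a list of three; "gripper": the opening, from 0 (shut) to 1 (fully open). A call has 1 to 20 rows; each row shifts and turns the commanded pose from where the row before left it, along the tool's axes as they then stand; what a row does not reach is not made up. A row lasts 1/8 s, in which the tool goes at most 62.5 mm and 10.7 degrees, less where a joint would pass 70% of its speed; a pose out of reach is approached as far as the arm can. A call is refused whole if a number of a shift passes 6.25 or a number of a turn 0.188, either way. A call with a gripper value outside its range is refused whole. The fingers move at their own pace and stop on an object; FORCE is the grip in N (left out, the last holds). Time passes only in rows, so rows that do not move let the fingers close. It gives the time, the measured TCP pose, the force, the opening and the grip force at its end, in the units of the state.
- state(): the state, without advancing time (a new reading comes with each control period).
- capture(name): name is "scene" or "top" or "wrist"; returns a dict with "img" (384x512x3 uint8, red, green, blue), "depth" (384x512 float32, m along the optical axis (not along the pixel's ray), 0 where there is no reading), "camera_matrix" (3x3 intrinsics, pixels), "T" (4x4, takes a point from camera to world coordinates); the wrist camera has in their place "mount" (4x4, takes a point from camera to tool coordinates, whose origin is the TCP and whose axes are the flange's). Camera axes: x right, y down, z forward; pixel columns grow to the right and rows downward; lengths in m; the calibration is good to about 2 mm. A picture is of the moment at which its call begins: read the wrist's pose just before it.
- close_job(): hands the job in; it is judged then, once.
Trained networks look in a picture, given as the dict that the camera call returned (one of the last four; its "shot" number tells which), for a name from the list of things; names that differ only in an ending like _2 or _b are one class to them, and where a whole thing is asked for, a point or a joint stands for the part that bears it (a point fixed in the world has none). Each returns a list of dicts, best first, with "confidence" (0 to 1); they miss things now and then, are a little off and sometimes report something else, mostly with a low value. They report only what shows in the picture. A call takes as long as a camera call. They do not tell look-alikes from the thing itself.
- find_in(picture, name): "box" ([left, top, width, height] in pixels, round what is visible of it).
- mark_of(picture, name): "location" ([column, row] in pixels: a listed point, or the origin of a listed thing).
The state is a dict: "time": time; "joints": joint angles; "joint_velocities": joint speeds; "joint_torque": joint torques, N m; "eef_pos": TCP position; "tool_rot": TCP orientation; "wrist_force": force on the tool from outside, world axes, zero at the start; "moment": the same for the moment, N m; "finger_gap": finger opening in m; "grasp_force": force on a finger pad.
Only numpy, scipy, OpenCV 4.12 (cv2) and the standard library are available. Lean on these libraries where they do the work, as an engineer would, in place of code of your own. Each camera call takes 0.05 s, during which the arm holds its last target. There are 200 camera calls.

## Working session

There is one attempt and no reset: what is moved stays moved. The work goes in short steps, Python scripts to look and compute and a shell command to move; the robot and the scene stay as the last step left them, time stands still between calls to the robot, and variables do not carry over. Pictures are saved under pics/ and viewed, at most 10 in all, crops included, and the job is handed in when it is done.

```bash
mkdir -p pics; ls; cat > h.py <<'E'
import numpy as np, cv2
from scipy.spatial.transform import Rotation as Ro
from workcell import *
def px2w(c,u,v,T=None,z=None):
    K=c["camera_matrix"];T=c["T"] if T is None else T
    r=np.array([(u-K[0,2])/K[0,0],(v-K[1,2])/K[1,1],1.])
    if z is None:
        d=c["depth"][int(round(v)),int(round(u))]
    else:
        d=(z-T[2,3])/(T[:3,:3]@r)[2]
    return T[:3,:3]@(r*d)+T[:3,3]
def save(c,n): cv2.imwrite("pics/"+n,c["img"][:,:,::-1])
E
python3 - <<'E'
from h import *
np.set_printoptions(precision=3,suppress=True)
print(state(),nose_length if not callable(nose_length) else nose_length())
S=[]
for n in ["scene","top"]:
    c=capture(n);save(c,n+"1.png");S.append(c["img"])
    print(n,c["T"])
    for o in ["bed","backing_edge","bed_top","case","flap_hinge","flap_bar","plate_top","ink_jar","tape","driver"]:
        print(o,[(round(m["confidence"],2),np.round(m["location"]),px2w(c,*m["location"])) for m in mark_of(c,o)[:4] if 0<=m["location"][0]<511 and 0<=m["location"][1]<383])
E
```

```text
pics
{'time': 0.0, 'joints': array([-1.35 ,  0.381,  1.298,  0.   ,  1.464, -0.215]), 'joint_velocities': array([-0.001, -0.   , -0.   , -0.   ,  0.001, -0.   ]), 'joint_torque': array([ -0.001, -43.794, -22.456,   0.071,   0.035,  -0.   ]), 'eef_pos': array([ 0.232, -0.498,  0.257]), 'tool_rot': array([-3.14 , -0.   ,  0.436]), 'wrist_force': array([-0.121, -0.004,  0.458]), 'moment': array([-0.044, -0.019,  0.022]), 'grasp_force': 0.0, 'finger_gap': 0.0879611832524713} 0.019
scene [[-0.181  0.819 -0.545  1.086]
 [ 0.983  0.141 -0.115  0.109]
 [-0.017 -0.556 -0.831  0.988]
 [ 0.     0.     0.     1.   ]]
bed [(0.72, array([184., 202.]), array([ 0.538, -0.233,  0.041])), (0.63, array([186., 143.]), array([ 0.304, -0.292,  0.048])), (0.55, array([344., 168.]), array([0.325, 0.254, 0.049])), (0.23, array([191., 184.]), array([ 0.479, -0.225,  0.055]))]
backing_edge [(0.88, array([190., 186.]), array([ 0.485, -0.225,  0.057])), (0.87, array([358., 146.]), array([0.223, 0.299, 0.048])), (0.7, array([196., 114.]), array([ 0.152, -0.303,  0.039]))]
bed_top [(0.91, array([183., 196.]), arra
[... 1239 characters left out ...]
]), array([ 0.31 , -0.186,  0.659])), (0.61, array([148., 275.]), array([0.267, 0.269, 0.052]))]
case [(0.69, array([186., 170.]), array([0.552, 0.164, 0.085])), (0.34, array([218., 171.]), array([0.549, 0.077, 0.085]))]
flap_hinge [(0.83, array([160., 166.]), array([0.575, 0.254, 0.001]))]
flap_bar [(0.93, array([218., 173.]), array([0.544, 0.076, 0.087])), (0.71, array([190., 167.]), array([0.559, 0.155, 0.083]))]
plate_top []
ink_jar [(0.93, array([400., 187.]), array([ 0.507, -0.418,  0.067]))]
tape [(0.58, array([257., 106.]), array([ 0.752, -0.027, -0.005]))]
driver [(0.81, array([ 96., 182.]), array([0.525, 0.432, 0.012])), (0.28, array([252., 106.]), array([ 0.75 , -0.014,  0.002]))]
```

View pics/scene1.png

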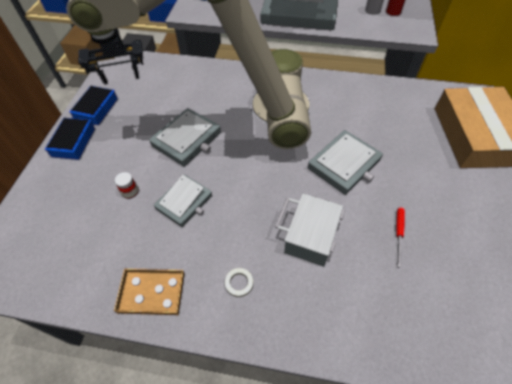

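View pics/top1.png

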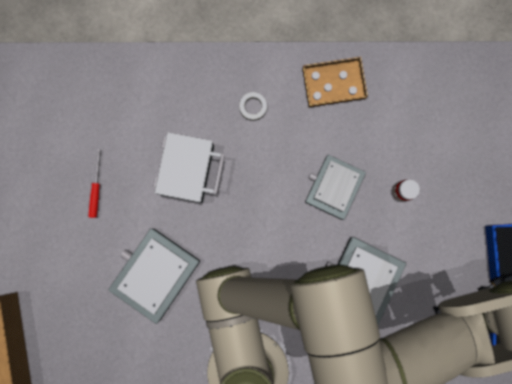

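The scene view shows the smallest bed at about (183,200), with the jar beside it at (127,186), and the case at (312,228) with its bar at (282,215). The top view shows that bed at (335,187) and the case at (186,167), bar on the right at (218,173). Next I fit their geometry from depth.

```bash
python3 - <<'E'
from h import *
np.set_printoptions(precision=4,suppress=True)
def cloud(c):
    K=c["camera_matrix"];v,u=np.mgrid[:384,:512];d=c["depth"]
    P=np.stack([(u-K[0,2])/K[0,0]*d,(v-K[1,2])/K[1,1]*d,d],-1)
    return (P@c["T"][:3,:3].T+c["T"][:3,3])[d>0]
P=[]
for n in ["top","scene"]: P.append(cloud(capture(n)))
for n,p in zip(["top","scene"],P):
    print(n,"table z",np.median(p[(abs(p[:,0]-.65)<.05)&(abs(p[:,1]+.12)<.05)][:,2]))
    b=p[(np.hypot(p[:,0]-.52,p[:,1]+.24)<.13)&(p[:,2]>.018)&(p[:,2]<.1)]
    r=cv2.minAreaRect(b[:,:2].astype(np.float32));print("bed rect",r)
    i=b[np.hypot(b[:,0]-.52,b[:,1]+.24)<.04]
    A=np.c_[i[:,:2]-[.52,-.24],np.ones(len(i))];s=np.linalg.lstsq(A,i[:,2],rcond=None)[0]
    print("plate plane",s,"uphill dir",np.degrees(np.arctan2(s[1],s[0])),"tilt",np.hypot(*s[:2]))
    f=p[(np.hypot(p[:,0]-.56,p[:,1]-.16)<.16)&(p[:,2]>.07)&(p[:,2]<.1)]
    r=cv2.minAreaRect(f[:,:2].astype(np.float32));print("case+bar rect",r,np.median(f[:,2]), cv2.boxPoints(r))
    g=f[np.hypot(f[:,0]-.56,f[:,1]-.165)<.05]
    r=cv2.minAreaRect(g[:,:2].astype(np.float32))
E
```

```text
top table z -0.0011191906169127908
bed rect ((0.5174734592437744, -0.24136018753051758), (0.14035099744796753, 0.15061897039413452), 64.39644622802734)
plate plane [-0.2118  0.0047  0.0461] uphill dir 178.7396104480224 tilt 0.21181686794658666
case+bar rect ((0.5600031614303589, 0.1562781035900116), (0.17519551515579224, 0.17030330002307892), 79.0865249633789) 0.08372481529002829 [[0.4598 0.0864]
 [0.627  0.0541]
 [0.6602 0.2262]
 [0.493  0.2584]]
scene table z -0.0007484984139238815
bed rect ((0.5233798027038574, -0.23904721438884735), (0.1406898945569992, 0.15086744725704193), 64.09300231933594)
plate plane [-0.2064  0.0018  0.0467] uphill dir 179.49220116752204 tilt 0.20643228073746359
case+bar rect ((0.5648199319839478, 0.15865430235862732), (0.17494606971740723, 0.172430157661438), 78.7212905883789) 0.08403206442556743 [[0.4632 0.0897]
 [0.6323 0.056 ]
 [0.6665 0.2276]
 [0.4974 0.2613]]
```

```bash
python3 -m creep '{"translation":[[4,-1.3,0],[4,-1.3,0],[4,-1.3,0],[4,-1.3,0],[4,-1.3,0],[4,-1.3,0],[4,-1.3,0],[4,-1.3,0],[0,0,0],[0,0,0],[0,0,0],[0,0,0],[0,0,0],[0,0,0],[0,0,0]],"twist":[[0,0,0],[0,0,0],[0,0,0],[0,0,0],[0,0,0],[0,0,0],[0,0,0],[0,0,0],[0,0,0.178],[0,0,0.178],[0,0,0.178],[0,0,0.178],[0,0,0.178],[0,0,0],[0,0,0]],"gripper":[0,0,0,0,0,0,0,0,0,0,0,0,0,0,0]}'
cat >> h.py <<'E'
def tool():
    s=state();T=np.eye(4);T[:3,:3]=Ro.from_euler("xyz",s["tool_rot"]).as_matrix();T[:3,3]=s["eef_pos"];return T
def wrist():
    T=tool();c=capture("wrist");c["T"]=T@c["mount"];return c
def cloud(c):
    K=c["camera_matrix"];v,u=np.mgrid[:384,:512];d=c["depth"]
    P=np.stack([(u-K[0,2])/K[0,0]*d,(v-K[1,2])/K[1,1]*d,d],-1)
    return (P@c["T"][:3,:3].T+c["T"][:3,3])
E
python3 - <<'E'
from h import *
np.set_printoptions(precision=4,suppress=True)
c=wrist();save(c,"w1.png");print(c["mount"],tool())
for o in ["bed","backing_edge","bed_top"]:
    print(o,[(round(m["confidence"],2),np.round(m["location"]),px2w(c,*m["location"])) for m in mark_of(c,o)[:3] if 0<=m["location"][0]<511 and 0<=m["location"][1]<383])
E
```

```text
time: 3.08
eef_pos: [0.4783, -0.2692, 0.2578]
tool_rot: [-3.142, 0.0, -0.451]
wrist_force: [0.1, 0.5, 0.7]
finger_gap: 0.0006
grasp_force: 0.0
[[ 0.0008 -0.9524 -0.3047  0.0801]
 [ 1.      0.0015 -0.002   0.0001]
 [ 0.0023 -0.3047  0.9524 -0.1259]
 [ 0.      0.      0.      1.    ]] [[ 0.8998 -0.4362  0.      0.4784]
 [-0.4362 -0.8998  0.     -0.2692]
 [ 0.     -0.     -1.      0.2578]
 [ 0.      0.      0.      1.    ]]
bed [(0.77, array([222., 139.]), array([ 0.5184, -0.2539,  0.0474]))]
backing_edge [(0.74, array([220., 192.]), array([ 0.4698, -0.2273,  0.0575]))]
bed_top [(0.86, array([216., 142.]), array([ 0.5181, -0.2471,  0.0479]))]
```

View pics/w1.png

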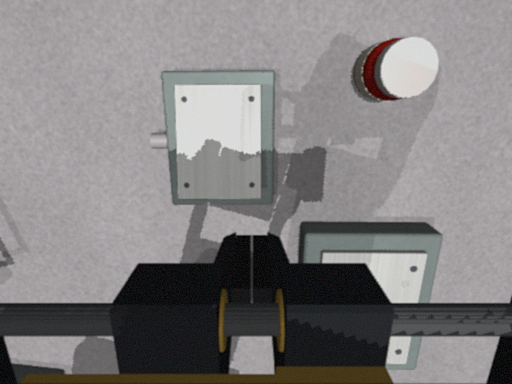

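The bed sits square to the view at (222,137). Its backing plate spans columns 175–263 and rows 85–203, with the raised edge at the bottom, near row 200. Next I fit the plate from this view.

```bash
python3 - <<'E'
from h import *
np.set_printoptions(precision=4,suppress=True)
c=wrist();P=cloud(c)
p=P[95:190,185:255].reshape(-1,3);p=p[p[:,2]>.03]
m=p.mean(0);A=np.c_[p[:,:2]-m[:2],np.ones(len(p))];s=np.linalg.lstsq(A,p[:,2],rcond=None)[0]
print(m,s,np.degrees(np.arctan2(s[1],s[0])),np.std(A@s-p[:,2]))
b=P[60:215,155:290].reshape(-1,3);b=b[b[:,2]>.02]
b=b[:]; 
# bed: exclude knob
r=cv2.minAreaRect(P[60:215,160:290].reshape(-1,3)[lambda:0] if 0 else b[:,:2].astype(np.float32));print(r)
R=c["T"]
y=np.radians(-26);u=np.array([np.cos(y),np.sin(y)]);v=np.array([-u[1],u[0]])
q=b[:,:2]-[.52,-.24]
print("x ext",(q@u).min(),(q@u).max(),"y ext",np.percentile(q@v,[0,.5,2,98,99.5,100]))
for row in range(70,212,10): print(row,P[row,222],(P[row,222,:2]-[.52,-.24])@u)
E
```

```text
[ 0.5166 -0.25    0.0487] [-0.1257 -0.0961  0.0487] -142.59316237966624 0.025778238410844596
((0.5179272294044495, -0.24034735560417175), (0.13563162088394165, 0.14983542263507843), 64.61436462402344)
x ext -0.0759600904472661 0.07377671657378182 y ext [-0.0697 -0.0683 -0.0664  0.0491  0.0588  0.0665]
70 [ 0.5827 -0.2825 -0.0001] 0.07498561401533758
80 [ 0.5715 -0.2796  0.0292] 0.06364750169808141
90 [ 0.5623 -0.2756  0.0365] 0.05366339200681013
100 [ 0.5535 -0.2711  0.0381] 0.043722517046044004
110 [ 0.5445 -0.2668  0.0415] 0.033799260604895284
120 [ 0.5355 -0.2623  0.0432] 0.023739531018565265
130 [ 0.5264 -0.2577  0.0447] 0.013555838394329408
140 [ 0.5172 -0.2531  0.0461] 0.0032569393668257186
150 [ 0.5079 -0.2483  0.0472] -0.007216372489060707
160 [ 0.4988 -0.244   0.0508] -0.01727372376430627
170 [ 0.4896 -0.2394  0.0533] -0.027585212869882827
180 [ 0.48   -0.2345  0.0544] -0.03834790780477976
190 [ 0.4705 -0.2298  0.0565] -0.048941323497430855
200 [ 0.4526 -0.2176  0.0282] -0.07036936142096445
210 [ 0.5503 -0.3044  0.3837] 0.05543038784895031
```

```bash
python3 -m creep '{"translation":[[-1.2,-1.8,3],[-1.3,-1.8,4],[0,0,4],[0,0,4],[0,0,2],[0,0,0.6],[0,0,0.6],[0,0,0.6],[0,0,0.4],[0,0,0.4],[0,0,0.3],[0,0,0],[0,0,0]],"twist":[[0,0,0],[0,0,0],[0,0,0],[0,0,0],[0,0,0],[0,0,0],[0,0,0],[0,0,0],[0,0,0],[0,0,0],[0,0,0],[0,0,0],[0,0,0]],"gripper":[0,0,0,0,0,0,0,0,0,0,0,0,0]}'
```

```text
time: 4.95
eef_pos: [0.472, -0.2262, 0.0593]
tool_rot: [3.141, -0.001, -0.454]
wrist_force: [-1.3, -0.0, 3.7]
finger_gap: 0.0002
grasp_force: 1.9
```

```bash
python3 -m creep '{"translation":[[0,0,0.25],[0,0,0.2],[0,0,0.1],[0,0,0]],"twist":[[0,0,0],[0,0,0],[0,0,0],[0,0,0]],"gripper":[0,0,0,0]}'; python3 -m creep '{"translation":[[0,0,0.1],[0,0,0]],"twist":[[0,0,0],[0,0,0]],"gripper":[0,0]}'
```

```text
time: 5.45
eef_pos: [0.4718, -0.226, 0.0551]
tool_rot: [3.141, -0.002, -0.454]
wrist_force: [-6.9, 4.7, 23.0]
finger_gap: 0.0002
grasp_force: 10.9
time: 5.7
eef_pos: [0.4718, -0.226, 0.055]
tool_rot: [3.141, -0.002, -0.454]
wrist_force: [-10.5, 5.4, 31.4]
finger_gap: 0.0002
grasp_force: 15.9
```

The plate is on its stop: 31 N with the fingertips at 36 mm. I'll retreat and check.

```bash
python3 -m creep '{"translation":[[0,0,-0.5],[0,0,-2],[0,0,-5],[2,0,-6],[2,0,-6],[0,0,0],[0,0,0]],"twist":[[0,0,0],[0,0,0],[0,0,0],[0,0,0],[0,0,0],[0,0,0],[0,0,0]],"gripper":[0,0,0,0,0,0,0.5]}'
python3 - <<'E'
from h import *
np.set_printoptions(precision=4,suppress=True)
c=wrist();P=cloud(c).reshape(-1,3);ce=np.array([.516,-.248])
y=np.radians(-26);u=np.array([np.cos(y),np.sin(y)]);v=np.array([-u[1],u[0]])
q=(P[:,:2]-ce)
k=(abs(q@u)<.055)&(abs(q@v)<.03)&(P[:,2]>.02)&(P[:,2]<.08)
A=np.c_[q[k]@u,q[k]@v,np.ones(k.sum())];print(k.sum(),np.linalg.lstsq(A,P[k][:,2],rcond=None)[0])
k=(abs(q@u)<.12)&(abs(q@v)<.12)&(P[:,2]>.02)&(P[:,2]<.06)
print(cv2.minAreaRect(P[k][:,:2].astype(np.float32)))
k2=k&(abs(q@v)<.04)&(abs(q@u)<.09); print("x",np.percentile(q[k2]@u,[0,.5,99.5,100]))
k2=k&(q@u>.03)&(abs(q@v)<.09)&(abs(q@u)<.07); print("y away from knob",np.percentile(q[k2]@v,[0,.5,99.5,100]))
print([(m["confidence"],px2w(c,*m["location"],z=.036)) for m in mark_of(c,"bed_top")[:2]])
E
```

```text
time: 6.58
eef_pos: [0.5068, -0.243, 0.2448]
tool_rot: [-3.141, 0.002, -0.454]
wrist_force: [-0.6, 0.3, 0.1]
finger_gap: 0.0089
grasp_force: 0.0
5680 [0.0001 0.0021 0.035 ]
((0.4841787815093994, -0.24371451139450073), (0.1582310050725937, 0.23857620358467102), 82.7602310180664)
x [-0.0762 -0.075   0.0725  0.0735]
y away from knob [-0.0596 -0.0586  0.0595  0.0605]
[(0.88, array([ 0.2288, -0.3156,  0.036 ])), (0.72, array([ 0.5158, -0.243 ,  0.036 ]))]
```

```bash
python3 -m creep '{"translation":[[-2.6,-5.1,-0.5],[-2.6,-5.1,-0.5],[-2.6,-5.1,-0.5],[-2.6,-5.1,-0.5],[-2.6,-5.1,0],[-2.6,-5.1,0],[0,0,0],[0,0,0],[0,0,0]],"twist":[[0,0,0],[0,0,0],[0,0,0],[0,0,0],[0,0,0],[0,0,0],[0,0,-0.132],[0,0,-0.132],[0,0,0]],"gripper":[0.5,0.5,0.5,0.5,0.5,0.5,0.5,0.5,0.5]}'
python3 - <<'E'
from h import *
np.set_printoptions(precision=4,suppress=True)
c=wrist();save(c,"w2.png");print(tool())
for o in ["flap_bar","flap_hinge","case"]:
    print(o,[(round(m["confidence"],2),np.round(m["location"]),px2w(c,*m["location"]),px2w(c,*m["location"],z=.083)) for m in mark_of(c,o)[:2] if 0<=m["location"][0]<511 and 0<=m["location"][1]<383])
P=cloud(c).reshape(-1,3)
k=(P[:,2]>.07)&(P[:,2]<.1)&(np.hypot(P[:,0]-.56,P[:,1]-.16)<.16)
r=cv2.minAreaRect(P[k][:,:2].astype(np.float32));print(r,cv2.boxPoints(r))
E
```

```text
time: 7.8
eef_pos: [0.5008, 0.1003, 0.2648]
tool_rot: [3.141, 0.002, -0.191]
wrist_force: [0.3, -0.3, -0.5]
finger_gap: 0.0441
grasp_force: 0.0
[[ 0.9814 -0.1919 -0.0018  0.5009]
 [-0.1919 -0.9814  0.0001  0.1001]
 [-0.0018  0.0003 -1.      0.265 ]
 [ 0.      0.      0.      1.    ]]
flap_bar [(0.95, array([268., 122.]), array([0.5472, 0.0757, 0.0863]), array([0.5468, 0.0757, 0.083 ]))]
flap_hinge [(0.88, array([ 95., 125.]), array([ 0.5731,  0.2786, -0.0005]), array([0.5745, 0.2372, 0.083 ]))]
case [(0.79, array([178., 120.]), array([0.5638, 0.1583, 0.0847]), array([0.5637, 0.1587, 0.083 ]))]
((0.5609464645385742, 0.15880435705184937), (0.1746320277452469, 0.1703793704509735), 79.16897583007812) [[0.4609 0.0891]
 [0.6282 0.057 ]
 [0.661  0.2286]
 [0.4937 0.2606]]
```

View pics/w2.png

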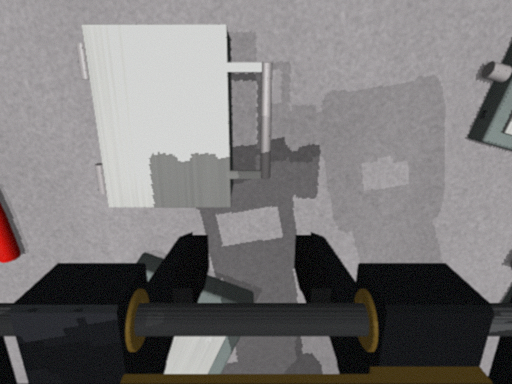

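The bar runs along column 266, rows 62–178, centred near (267,120). The flap edge is at column 229 and the hinge near column 90, square to the tool. Next I go over the bar and pinch it.

```bash
python3 -m creep '{"translation":[[2.5,0.7,2],[2.4,0.7,4],[0,0,4],[0,0,2],[0,0,0],[0,0,0]],"twist":[[0,0,0],[0,0,0],[0,0,0],[0,0,0],[0,0,0],[0,0,0]],"gripper":[0.25,0.25,0.25,0.25,0.25,0.25]}' 10
python3 -c "
from h import *
c=wrist();print([(m['confidence'],m['location'],px2w(c,*m['location'],z=.083)) for m in mark_of(c,'flap_bar')[:2]]);print(tool()[:3,3])
save(c,'w3.png')"
```

```text
time: 8.75
eef_pos: [0.5472, 0.0771, 0.1468]
tool_rot: [-3.141, -0.002, -0.191]
wrist_force: [0.4, -0.4, 0.3]
finger_gap: 0.0223
grasp_force: 0.0
[(0.82, [250.0, 221.9], array([0.54553773, 0.07822064, 0.083     ]))]
[0.54719616 0.07716368 0.14697035]
```

View pics/w3.png

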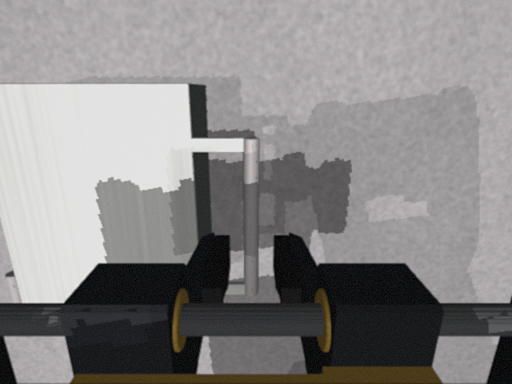

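The bar (column 251) lies between the fingertips (columns 230 and 275), so they straddle it. I'll descend and pinch.

```bash
python3 -m creep '{"translation":[[0,0,3],[0,0,2],[0,0,1],[0,0,0],[0,0,0],[0,0,0],[0,0,0]],"twist":[[0,0,0],[0,0,0],[0,0,0],[0,0,0],[0,0,0],[0,0,0],[0,0,0]],"gripper":[0.25,0.25,0.25,0.25,0,0,0]}' 10
```

```text
time: 9.72
eef_pos: [0.5473, 0.0775, 0.0866]
tool_rot: [-3.141, -0.002, -0.19]
wrist_force: [0.6, 3.8, 4.1]
finger_gap: 0.0094
grasp_force: 10.0
```

```bash
python3 -m creep '{"translation":[[0,-0.11,-1.6],[0,-0.27,-1.58],[0,-0.43,-1.55],[0,-0.58,-1.5],[0,-0.73,-1.43],[0,-0.87,-1.36],[0,-1,-1.26],[0,-1.12,-1.16],[0,-1.23,-1.04],[0,0,0]],"twist":[[0,0,0],[0,0,0],[0,0,0],[0,0,0],[0,0,0],[0,0,0],[0,0,0],[0,0,0],[0,0,0],[0,0,0]],"gripper":[0,0,0,0,0,0,0,0,0,0]}' 15
```

```text
time: 10.98
eef_pos: [0.559, 0.1378, 0.2134]
tool_rot: [3.138, -0.004, -0.19]
wrist_force: [-5.6, -11.1, 15.9]
finger_gap: 0.0091
grasp_force: 15.0
```

```bash
python3 -m creep '{"translation":[[0,-1.33,-0.91],[0,-1.41,-0.77],[0,-1.48,-0.63],[0,-1.54,-0.48],[0,-1.58,-0.32],[0,0,0]],"twist":[[0,0,0],[0,0,0],[0,0,0],[0,0,0],[0,0,0],[0,0,0]],"gripper":[0,0,0,0,0,0]}'; python3 -m creep '{"translation":[[0,-1.6,-0.16],[0,-1.61,0],[0,-1.6,0.16],[0,-1.58,0.32],[0,-1.54,0.47],[0,0,0]],"twist":[[0,0,0],[0,0,0],[0,0,0],[0,0,0],[0,0,0],[0,0,0]],"gripper":[0,0,0,0,0,0]}'
```

```text
time: 11.72
eef_pos: [0.5732, 0.212, 0.2438]
tool_rot: [-3.141, -0.004, -0.189]
wrist_force: [-0.3, -0.2, 10.5]
finger_gap: 0.0091
grasp_force: 15.0
time: 12.48
eef_pos: [0.5882, 0.2908, 0.2333]
tool_rot: [-3.14, -0.001, -0.189]
wrist_force: [5.0, 1.5, 2.5]
finger_gap: 0.0091
grasp_force: 15.1
```

```bash
python3 -m creep '{"translation":[[0,0,0],[0,0,0],[0,0,-2],[0,0,-5],[-2.1,4.4,0],[-2.1,4.5,0],[-2.1,4.5,0],[0,0,0],[0,0,0]],"twist":[[0,0,0],[0,0,0],[0,0,0],[0,0,0],[0,0,0],[0,0,0],[0,0,0],[0,0,0],[0,0,0]],"gripper":[0.25,0.25,0.25,0.25,0.25,0.25,0.25,0.25,0.25]}'
python3 - <<'E'
from h import *
np.set_printoptions(precision=4,suppress=True)
c=wrist();save(c,"w4.png");print(tool()[:3,3])
for o in ["plate_top","plate","spacer","flap_bar","flap_hinge"]:
    print(o,[(round(m["confidence"],2),np.round(m["location"]),px2w(c,*m["location"]),px2w(c,*m["location"],z=.066)) for m in mark_of(c,o)[:3] if 0<=m["location"][0]<511 and 0<=m["location"][1]<383])
c=capture("top")
for o in ["plate_top","flap_bar"]:
    print(o,[(round(m["confidence"],2),np.round(m["location"]),px2w(c,*m["location"])) for m in mark_of(c,o)[:3] if 0<=m["location"][0]<511 and 0<=m["location"][1]<383])
E
```

```text
time: 13.6
eef_pos: [0.5006, 0.1698, 0.3039]
tool_rot: [-3.141, -0.0, -0.191]
wrist_force: [-0.2, 0.7, 0.1]
finger_gap: 0.0222
grasp_force: 0.0
[0.5008 0.1701 0.3037]
plate_top [(0.68, array([231.,  69.]), array([0.6028, 0.1727, 0.0661]), array([0.6028, 0.1727, 0.066 ])), (0.49, array([ 31., 119.]), array([0.587 , 0.2883, 0.2342]), array([0.5938, 0.4035, 0.066 ])), (0.45, array([ 59., 169.]), array([0.5257, 0.4335, 0.0067]), array([0.5332, 0.3944, 0.066 ]))]
plate [(0.86, array([235.,  73.]), array([0.5985, 0.1697, 0.0638]), array([0.5983, 0.1696, 0.066 ])), (0.48, array([240., 130.]), array([0.5324, 0.1796, 0.0177]), array([0.5379, 0.1766, 0.066 ]))]
spacer [(0.93, array([239., 130.]), array([0.5326, 0.1801, 0.0183]), array([0.538 , 0.1771, 0.066 ]))]
flap_bar [(0.93, array([ 32., 122.]), array([0.5852, 0.288 , 0.2351]), array([0.5906, 0.4041, 0.066 ]))]
flap_hinge [(0.96, array([178., 110.]), array([0.572 , 0.2361, 0.0795]), array([0.5717, 0.2392, 0.066 ]))]
plate_top [(0.56, array([187., 156.]), array([0.5942, 0.1655, 0.0582]))]
flap_bar [(0.88, array([129., 149.]), array([0.5291, 0.1879, 0.5627])), (0.44, array([251., 108.]), array([ 0.7439, -0.01  ,  0.0004]))]
```

View pics/w4.png

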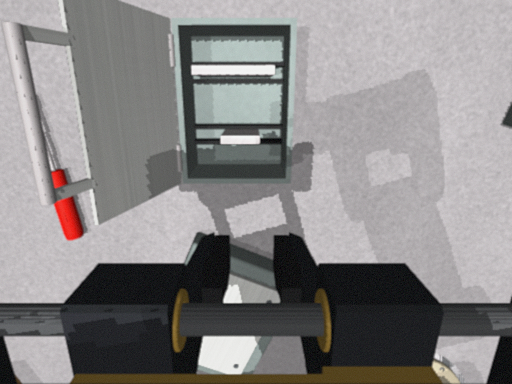

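The flap stands open, with its bar at the left (32,120). The wide plate's top edge is at row 69, columns 191–275. The narrow spacer is at row 140, columns 221–260. I'll fit the plate's top edge.

```bash
python3 - <<'E'
from h import *
np.set_printoptions(precision=4,suppress=True)
c=wrist();P=cloud(c)
for n,(a,b,l,r) in {"plate":(60,80,185,282),"spacer":(130,148,212,268)}.items():
    p=P[a:b,l:r].reshape(-1,3);k=p[(p[:,2]>.059)&(p[:,2]<.072)]
    q=cv2.minAreaRect(k[:,:2].astype(np.float32));print(n,q,k[:,2].mean(),k.mean(0))
w=P[10:195,165:305].reshape(-1,3);w=w[(w[:,2]>.075)&(w[:,2]<.09)]
print(cv2.minAreaRect(w[:,:2].astype(np.float32)))
E
```

```text
plate ((0.6023960113525391, 0.17495663464069366), (0.09838074445724487, 0.012604826129972935), 81.47222900390625) 0.06497765542821776 [0.6018 0.171  0.065 ]
spacer ((0.5273898243904114, 0.17830127477645874), (0.04359143227338791, 0.009515990503132343), 79.28631591796875) 0.06493781754756382 [0.5275 0.1782 0.0649]
((0.5644566416740417, 0.17823518812656403), (0.1302068829536438, 0.1701667308807373), 79.18025970458984)
```

```bash
python3 -m creep '{"translation":[[4.95,-0.9,0],[4.95,-0.9,0],[0,0,0],[0,0,0],[0,0,0],[0,0,0],[0,0,0],[0,0,0],[0,0,0],[0,0,0],[0,0,0],[0,0,0],[0,0,0]],"twist":[[0,0,0],[0,0,0],[0,0,-0.1745],[0,0,-0.1745],[0,0,-0.1745],[0,0,-0.1745],[0,0,-0.1745],[0,0,-0.1745],[0,0,-0.1745],[0,0,-0.1745],[0,0,-0.1745],[0,0,0],[0,0,0]],"gripper":[0.35,0.35,0.35,0.35,0.35,0.35,0.35,0.35,0.35,0.35,0.35,0.35,0.35]}'
python3 - <<'E'
from h import *
np.set_printoptions(precision=4,suppress=True)
c=wrist();save(c,"w5.png");P=cloud(c);p=P.reshape(-1,3)
k=p[(p[:,2]>.058)&(p[:,2]<.071)&(abs((p[:,:2]-[.6,.17])@[.982,-.188])<.016)&(abs((p[:,:2]-[.6,.17])@[.188,.982])<.056)]
q=cv2.minAreaRect(k[:,:2].astype(np.float32));print(q,k.mean(0),len(k))
w=p[(p[:,2]>.19)&(p[:,2]<.25)];print(tool()[:3,3],state()["joints"])
for o in ["plate_top","spacer"]:
    print(o,[(round(m["confidence"],2),np.round(m["location"]),px2w(c,*m["location"],z=.066)) for m in mark_of(c,o)[:3]])
E
```

```text
time: 15.72
eef_pos: [0.601, 0.1687, 0.3038]
tool_rot: [-3.142, 0.0, 1.377]
wrist_force: [0.1, 0.5, -0.5]
finger_gap: 0.0307
grasp_force: 0.0
((0.6022675633430481, 0.17109498381614685), (0.08959310501813889, 0.00958741270005703), 79.14335632324219) [0.6028 0.173  0.0647] 679
[0.601  0.1687 0.3038] [0.0843 0.4925 0.9811 0.     1.668  0.2775]
plate_top [(0.94, array([251., 161.]), array([0.6016, 0.1673, 0.066 ]))]
spacer [(0.57, array([197., 152.]), array([0.5422, 0.1894, 0.066 ]))]
```

View pics/w5.png

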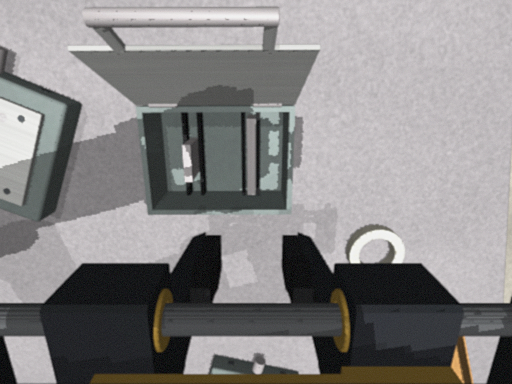

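The plate's top edge (column 251, rows 117–195) is square to the jaws and nearly centred. Next is the descent.

```bash
python3 -m creep '{"translation":[[0.25,0.08,5],[0,0,6],[0,0,5],[0,0,2],[0,0,0]],"twist":[[0,0,0],[0,0,0],[0,0,0],[0,0,0],[0,0,0]],"gripper":[0.35,0.35,0.35,0.35,0.35]}'; python3 -m creep '{"translation":[[0,0,2],[0,0,2],[0,0,1.6],[0,0,1.3],[0,0,0]],"twist":[[0,0,0],[0,0,0],[0,0,0],[0,0,0],[0,0,0]],"gripper":[0.35,0.35,0.35,0.35,0.35]}'
```

```text
time: 16.5
eef_pos: [0.6018, 0.1709, 0.1225]
tool_rot: [-3.139, 0.001, 1.379]
wrist_force: [0.3, -0.8, -0.1]
finger_gap: 0.0309
grasp_force: 0.0
time: 17.12
eef_pos: [0.6021, 0.1709, 0.0543]
tool_rot: [-3.141, 0.0, 1.38]
wrist_force: [-0.7, -0.3, 0.8]
finger_gap: 0.0305
grasp_force: 0.0
```

```bash
python3 -m creep '{"translation":[[0,0,0],[0,0,0],[0,0,0],[0,0,0]],"twist":[[0,0,0],[0,0,0],[0,0,0],[0,0,0]],"gripper":[0,0,0,0]}' 45; python3 -m creep '{"translation":[[0,0,-0.5],[0,0,-1],[0,0,-1.5],[0,0,-2],[0,0,-2],[0,0,0]],"twist":[[0,0,0],[0,0,0],[0,0,0],[0,0,0],[0,0,0],[0,0,0]],"gripper":[0,0,0,0,0,0]}'
```

```text
time: 17.62
eef_pos: [0.6024, 0.171, 0.0554]
tool_rot: [3.141, -0.0, 1.38]
wrist_force: [-2.0, -0.4, 5.0]
finger_gap: 0.01
grasp_force: 44.9
time: 18.38
eef_pos: [0.603, 0.1711, 0.1269]
tool_rot: [3.138, -0.001, 1.38]
wrist_force: [-0.2, -0.4, -3.7]
finger_gap: 0.0097
grasp_force: 44.9
```

```bash
python3 -m creep '{"translation":[[0,0,-2],[0,0,-3],[0,0,-3],[0,0,-2],[0,0,-1.5],[-1.5,0,0],[-3,0,0],[-4,-0.1,0],[-4,-0.1,0],[-4,-0.1,0],[-4,-0.1,0],[-4,-0.1,0],[-4,-0.1,0],[-4,-0.1,0],[-4,-0.1,0],[-3,0,0],[-2,0,0],[-1,0,0],[0,0,0]],"twist":[[0,0,0],[0,0,0],[0,0,0],[0,0,0],[0,0,0],[0,0,0],[0,0,0],[0,0,0],[0,0,0],[0,0,0],[0,0,0],[0,0,0],[0,0,0],[0,0,0],[0,0,0],[0,0,0],[0,0,0],[0,0,0],[0,0,0]],"gripper":[0,0,0,0,0,0,0,0,0,0,0,0,0,0,0,0,0,0,0]}'
```

```text
time: 20.75
eef_pos: [0.5138, -0.2448, 0.2395]
tool_rot: [-3.141, -0.0, 1.38]
wrist_force: [1.3, 1.1, -3.4]
finger_gap: 0.0099
grasp_force: 44.9
```

```bash
python3 -m creep '{"translation":[[-0.25,0.15,1.5],[0,0,2],[0,0,1.3],[0,0,0.6],[0,0,0],[0,0,0],[0,0,0],[0,0,0],[0,0,0],[0,0,0]],"twist":[[0,0,0],[0,0,0],[0,0,0],[0,0,0],[0,0,0],[0,0,0],[0,0,0],[0,0,0],[0,0,0],[0,0,0]],"gripper":[0,0,0,0,0,0,0,0,0,0]}'
python3 - <<'E'
from h import *
np.set_printoptions(precision=4,suppress=True)
c=wrist();save(c,"w6.png");s=capture("scene");t=capture("top")
for n,k in (("s",s),("t",t)):
  for o in ["flap_bar","plate","spacer","ink_jar","tape","driver"]:
    print(n,o,[(round(m["confidence"],2),np.round(m["location"]),px2w(k,*m["location"])) for m in mark_of(k,o)[:2]])
im=np.hstack([cv2.resize(s["img"][130:290,100:420],None,fx=1.25,fy=1.875),cv2.resize(c["img"],(400,300))])
cv2.imwrite("pics/fin.png",im[:,:,::-1])
print(state()["joint_velocities"])
E
```

```text
time: 22.0
eef_pos: [0.515, -0.2476, 0.1859]
tool_rot: [3.142, 0.0, 1.38]
wrist_force: [-0.1, 0.1, -3.1]
finger_gap: 0.0096
grasp_force: 44.9
s flap_bar []
s plate [(0.65, array([178., 177.]), array([ 0.5251, -0.2339,  0.1568]))]
s spacer [(0.57, array([310., 221.]), array([0.5308, 0.1668, 0.025 ])), (0.51, array([131., 192.]), array([ 0.5256, -0.417 ,  0.0305]))]
s ink_jar [(0.87, array([128., 193.]), array([ 0.5334, -0.4243,  0.0327]))]
s tape [(0.84, array([240., 289.]), array([ 0.7688, -0.008 , -0.0018]))]
s driver [(0.56, array([401., 235.]), array([0.5316, 0.4365, 0.0245]))]
t flap_bar [(0.95, array([125., 148.]), array([0.5856, 0.2899, 0.2344]))]
t plate []
t spacer []
t ink_jar [(0.66, array([401., 188.]), array([ 0.5048, -0.4184,  0.0741]))]
t tape [(0.71, array([254., 107.]), array([ 0.7467, -0.0179,  0.0024]))]
t driver [(0.79, array([ 95., 186.]), array([0.5153, 0.432 , 0.0216]))]
[ 0.0022  0.0009 -0.0019  0.0008 -0.0006 -0.0003]
```

View pics/fin.png

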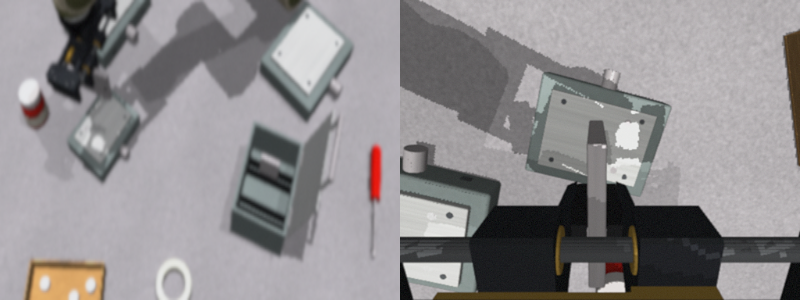

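The plate hangs upright in the jaws (right half, column 596) over the bed. The flap is open, the spacer is still in the case, and the jar, tape and driver are where they were. I'm handing in.

```bash
python3 -c "
from workcell import *
print(close_job())"
```

```text
the job is handed in; nothing more can be done
None
```

The job is handed in at 22 s of the 67 s allowed: backing plate pressed level, flap open at about 1.9 rad, spacer still in the case, and the wide plate held upright and still about 10 cm above the middle of the smallest bed; no verdict was returned.

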